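# Snap a probe into its sprung docking cradle and slide it home

## Robot

A 6-joint arm with a two-finger parallel gripper is mounted at the origin on a cart in front of the work surface, level with it; the furniture and walls round the work are solid. World frame = base frame: x ahead of the robot, y to its left, z up, the work surface at z = 0. Lengths are in m, angles in rad, forces in N, time in s.
With the tool pointing down it reaches from about 0.4 to 0.825 m from the base axis. Payload 7 kg.
Tool frame: the origin (TCP) lies at the very end of the fingers, on their centre line; the grasp point (between the pads) lies 19 mm behind it; z points along the fingers, y is the line along which they close (so a half turn about z gives the same grasp; the last joint's range is limited). The gripper opens to 85 mm and grips with 20 to 120 N. Pads are 22 mm wide; open, the fingers measure 114 mm over their backs; the gripper's body (76 mm by 85 mm) begins 54 mm behind the grasp point. The pads swing forward as they close: fully open they stand 13 mm farther back than shut.
Start: joints at [1.465, 0.359, 0.012, 0, -1.224, -0.288], TCP at [0.259, 0.623, 0.231] pointing down, gripper open.
Joint ranges: [-3.07, 3.07], [-1.43, 2.12], [-1.02, 1.25], [-3.03, 1.67], [-3.05, -0], [-3.03, 3.03]. Speed limits (rad/s): [2.39, 2.39, 3.01, 3.14, 3.14, 3.14].

## Interface

Orientations are given as [roll, pitch, yaw] about the fixed x, y, z axes, in that order (R = Rz(yaw) Ry(pitch) Rx(roll)).
In Python, from workcell import * gives the robot as it stands.
- The arm moves only by the tool jog_arm, never from a script. Its argument "rows" is a list of rows, each a list of 3 entries, a list of its own where there are three numbers: the finger opening in mm, from 0 to 85.4, then the shift along the tool's x, y, z in units of 50 mm (1.0 is 50 mm), then the turn, a rotation vector about the tool's x, y, z in units of 6 degrees (1.0 is 6 degrees). A call has 1 to 12 rows; each row shifts and turns the commanded pose from where the row before left it, along the tool's axes as they then stand; what a row does not reach is not made up. A row lasts 1/10 s, in which the tool goes at most 50 mm and 8.59 degrees, less where a joint would pass 70% of its speed; a pose out of reach is approached as far as the arm can. A call is refused whole if a number of a shift passes 1 or a number of a turn 1, either way. A call with a gripper value outside its range is refused whole. The fingers move at their own pace and stop on an object; "newtons" is the grip in N (left out, the last holds). Time passes only in rows, so rows that do not move let the fingers close. It gives the time, the measured TCP pose, the force, the opening and the grip force at its end, in the units of the state.
- sense(): the state, without advancing time (a new reading comes with each control period).
- snapshot(name): name is "side" or "top" or "wrist"; returns a dict with "color" (420x560x3 uint8, blue, green, red), "fx", "fy", "cx", "cy" (pixels), "cam_to_world" (4x4, takes a point from camera to world coordinates). Camera axes: x right, y down, z forward; pixel columns grow to the right and rows downward; lengths in m; the calibration is good to about 2 mm. A picture is of the moment at which its call begins. There is no depth.
- finish_job(): hands the job in; it is judged then, once.
The state is a dict: "time": time; "joint_positions": joint angles; "qd": joint speeds; "tau": joint torques, N m; "position": TCP position; "tcp_rot": TCP orientation; "force": force on the tool from outside, world axes, zero at the start; "torque": the same for the moment, N m; "width": finger opening in m; "grasp_force": force on a finger pad.
Only numpy, scipy, OpenCV 4.12 (cv2) and the standard library are available. Lean on these libraries where they do the work, as an engineer would, in place of code of your own. Each camera call takes 0.05 s, during which the arm holds its last target. There are 200 camera calls.

## Task

Put the loose round steel probe away in its docking cradle: lay it over the two spring clips with its tip towards the end stop but still clear of it, and press it straight down until it snaps fully into both clips. Then slide it lengthwise in the clips until its tip bears on the rubber pad of the stop, and let go of it. Be gentle: never push so hard (about 16 N) that the cradle's sprung carriage is driven down to its hard stop, do not push the tip against the pad with more than 8 N, and leave the canister and the two bottles nearby where they stand.

Things in the scene. Friction and masses are not known exactly. Their poses are not given: they have to be found in the camera images.
- probe: Loose probe lying on the desk, about 0.08 kg: plain round steel shaft, 16 mm diameter, a 10 mm thick grey tip at +y, a black square head (16 x 16 x 24 mm) at -y that stops it rolling. Origin on the shaft axis, y along the axis to the tip: shaft y = -70 to +78 mm, tip end +85, head -94 to -70. Grip it across the shaft at the origin, which then lies midway between the clips.
- probe_tip (a point): End of the probe's tip, on its axis, 85 mm from the probe's origin; axes as the probe's. If the probe is pressed in with its origin about 14 mm short of clip_seat (towards the cradle's -y), the tip is certainly clear of the stop's pad and at least 8 mm of sliding remain.
- cradle: Docking cradle, fixed where it stands: aluminium base plate 60 mm (x) by 205 mm (y = -80 to +125), 8 mm thick, on the desk. Origin under the base, midway between the two clips; z up; y along the docked probe, towards the end stop. On it a grey carriage on springs carries the clips.
- clip_seat (a point): Same point as the carriage's origin: on the axis of a fully seated probe. The two clips are at y = -45 and +45 mm from it, each 12 mm long: two upright sprung steel fingers whose lips leave about 13 mm for the 16 mm shaft and flare out to about 30 mm at 13 mm above the axis. Between the clips 78 mm are free for gripper fingers. Both clips together snap at about 10 to 13 N.
- end_stop: Aluminium post 26 mm wide, 10 thick, 66 tall at the cradle's +y end; origin at its foot (y = 118, z = 8 mm in the cradle). Its screw ends in a sprung rubber pad, 20 mm diameter, on the seated probe's axis. The screw setting varies and is not reported: the pad's face is 79 to 97 mm from clip_seat along y; find it by touch. It yields 0.25 mm/N; clip friction of a few N holds the probe on it.
- objective_canister: Bystander: cylindrical canister with black lower and cream upper half, 35 mm in diameter, 61 mm tall; origin under its centre.
- oil_dropper: Bystander: small brown bottle with black cap, 26 mm in diameter, 58 mm tall; origin under its centre.
- reagent_4: Bystander: white bottle with red cap, 38 mm in diameter, 72 mm tall; origin under its centre.
- carriage: Grey bar 34 x 118 mm riding on vertical springs, its top 38 mm above the desk; origin on the seated probe's axis midway between the clips (55 mm above the desk unloaded), axes as the cradle's. It gives way under load (1.1 N per mm after the first 1 N) by 14 mm before it meets a hard stop: the shaft must be pushed well below its rest height before the clips snap. It rises when unloaded.

How it is judged:
On the way:
1. the probe is snapped fully into both clips, tip towards the stop but not yet touching it (z of probe in the frame of clip_seat between -0.002 and 0.002 m and x of probe in the frame of clip_seat between -0.002 and 0.002 m and angle between the y axis of probe and the y axis of cradle, either way round below 0.05 rad and y of probe_tip in the frame of clip_seat above 0.04 m and contact force between probe and end_stop below 0.2 N), for 0.2 s.
At the end, for the whole second after the job is handed in: The probe lies at rest in both clips, its axis within 2 mm of the seat line sideways and in height and within 0.05 rad of it, tip towards the stop and bearing on the stop's pad with at least 0.4 N, and is let go (z of probe in the frame of clip_seat between -0.002 and 0.002 m and x of probe in the frame of clip_seat between -0.002 and 0.002 m and angle between the y axis of probe and the y axis of cradle, either way round below 0.05 rad and y of probe_tip in the frame of clip_seat above 0.07 m and contact force between probe and end_stop above 0.4 N and linear speed of probe below 0.01 m/s); the robot touches nothing.
It fails at once if the sprung carriage is driven down to its hard stop (more than 14 mm below its rest height, about 16.5 N) (height (world z) of clip_seat below 0.041 m).
It fails at once if the probe is pushed against the stop with more than 8 N (contact force between probe and end_stop above 8 N).
It fails at once if a bystander is moved by more than 25 mm (distance of any of objective_canister, oil_dropper, reagent_4 from where it was at the start of the episode above 0.025 m).
It also fails if it takes over 72 s, if anything falls off the work surface, if the arm or the gripper's body presses on something with over 40 N, if the wrist force passes 120 N, or if a joint passes its speed limit or range.

## Working session

There is one attempt and no reset: what is moved stays moved. The work goes in short steps, Python scripts to look and compute and a tool call to move; the robot and the scene stay as the last step left them, time stands still between calls to the robot, and variables do not carry over. Pictures are saved under pics/ and viewed, at most 11 in all, crops included, and the job is handed in when it is done.

Besides the shell and the picture viewer there is one more tool, called after "Request:" in YAML: its name, and indented under it one key for each argument. jog_arm: Moves the arm, as the interface text tells. Its arguments: {"type":"object","properties":{"rows":{"type":"array"},"newtons":{"type":"number"}},"required":["rows"]}

```bash
mkdir -p pics; ls; python3 - <<'E'
from workcell import *
import cv2,numpy as np
s=sense();print(s)
for n in("top","side"):
    d=snapshot(n);cv2.imwrite(f"pics/{n}0.png",d["color"]);print(n,d["fx"],d["fy"],d["cx"],d["cy"],np.round(d["cam_to_world"],4).tolist())
E
```

```text
pics
{'time': 0.0, 'joint_positions': array([ 1.46510892e+00,  3.59401201e-01,  1.10507907e-02, -3.42515019e-04,
       -1.22408042e+00, -2.88075491e-01]), 'qd': array([ 0.0009256 , -0.00012232,  0.00103829,  0.00010039,  0.00087952,
        0.00099924]), 'tau': array([-1.25220406e-03, -5.83312762e+01,  2.93416715e+01,  6.93703204e+00,
       -6.10251969e-03, -1.37975647e-05]), 'position': array([0.25883249, 0.62288433, 0.23035228]), 'tcp_rot': array([ 3.13993402e+00, -1.55704324e-04, -3.93879423e-01]), 'force': array([0.16468029, 0.02630572, 0.44938013]), 'torque': array([-0.0164364 , -0.00317118,  0.00240812]), 'grasp_force': 0.0, 'width': 0.0853937858868721}
top 538.2399261460479 538.2399261460479 281.7598269983416 202.14710182963276 [[0.0237, -0.9854, 0.1686, 0.3464], [-0.9997, -0.0244, -0.0018, 0.1298], [0.0059, -0.1685, -0.9857, 1.0932], [0.0, 0.0, 0.0, 1.0]]
side 489.62136367733797 489.62136367733797 279.73955195673034 210.05829697519286 [[-0.5593, -0.4288, 0.7094, -0.1376], [-0.8286, 0.3133, -0.464, 0.578], [-0.0233, -0.8474, -0.5305, 0.5694], [0.0, 0.0, 0.0, 1.0]]
```

View pics/top0.png

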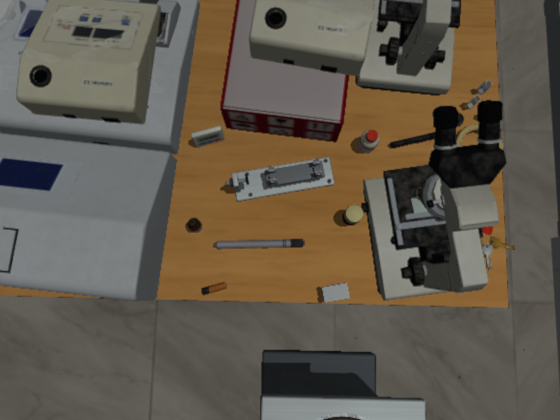

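View pics/side0.png

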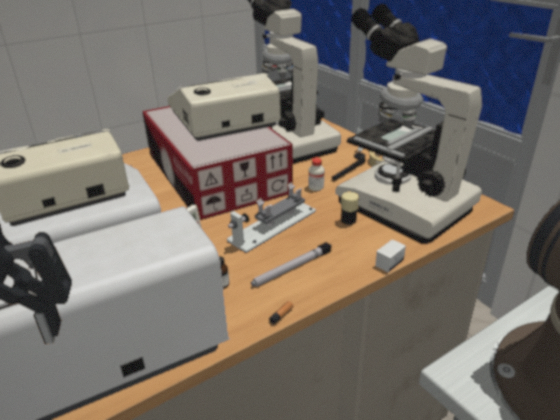

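The top view shows the probe at about (215–303, 243), with its black head on the right. The cradle spans (232–334, 160–198), with its stop on the left, and the bystanders are at (193,225), (352,214) and (369,141). Both tips point towards +y. Next I'll measure using masks.

```bash
cat > h.py <<'E'
from workcell import *
import cv2,numpy as np
def ray(d,uv,z):
    T=d["cam_to_world"];r=T[:3,:3]@np.array([(uv[0]-d["cx"])/d["fx"],(uv[1]-d["cy"])/d["fy"],1.])
    return (T[:3,3]+r*(z-T[2,3])/r[2])
def px(d,p):
    T=d["cam_to_world"];c=T[:3,:3].T@(np.array(p)-T[:3,3]);return np.array([c[0]/c[2]*d["fx"]+d["cx"],c[1]/c[2]*d["fy"]+d["cy"]])
def comps(mask,minA=15):
    n,l,st,ce=cv2.connectedComponentsWithStats(mask.astype(np.uint8))
    return [(i,st[i],ce[i],l==i) for i in range(1,n) if st[i][4]>=minA]
def axis(m):
    ys,xs=np.nonzero(m);P=np.c_[xs,ys].astype(np.float32);c=P.mean(0)
    v=np.linalg.svd(P-c,full_matrices=False)[2][0];t=(P-c)@v
    return c,v,t.min(),t.max()
E
python3 - <<'E'
from h import *
d=snapshot("top");im=d["color"];hsv=cv2.cvtColor(im,cv2.COLOR_BGR2HSV)
nw=(hsv[...,1]<90)|(hsv[...,2]<50)
roi=np.zeros(nw.shape,bool);roi[150:280,180:345]=1
for i,st,ce,m in comps(nw&roi,60):
    c,v,a,b=axis(m);e0,e1=c+a*v,c+b*v
    print(st,np.round(ce,1),[np.round(ray(d,e,.008)[:2],4) for e in(e0,e1)], cv2.minAreaRect(np.argwhere(m)[:,::-1].astype(np.float32)))
big=cv2.resize(im[145:260,185:345],None,fx=5,fy=5,interpolation=cv2.INTER_CUBIC)
cv2.imwrite("pics/crop.png",big[:575])
s=snapshot("side");cv2.imwrite("pics/screp.png",cv2.resize(s["color"][170:295,215:345],None,fx=4.7,fy=4.7,interpolation=cv2.INTER_CUBIC))
E
```

```text
[ 226  157  109   44 2936] [282.  178.5] [array([0.6015, 0.0252]), array([0.5595, 0.2419])] ((279.3533630371094, 178.74940490722656), (29.597780227661133, 106.93940734863281), 80.21759033203125)
[187 219  15  13 145] [194.1 225.1] [array([0.4875, 0.3175]), array([0.4735, 0.2918])] ((194.25001525878906, 225.25001525878906), (13.435027122497559, 11.31370735168457), 45.0)
[214 239  90  10 648] [259.1 243.5] [array([0.4503, 0.083 ]), array([0.4421, 0.2625])] ((258.5002746582031, 243.51138305664062), (7.452620983123779, 89.09064483642578), 88.69805145263672)
```

View pics/crop.png

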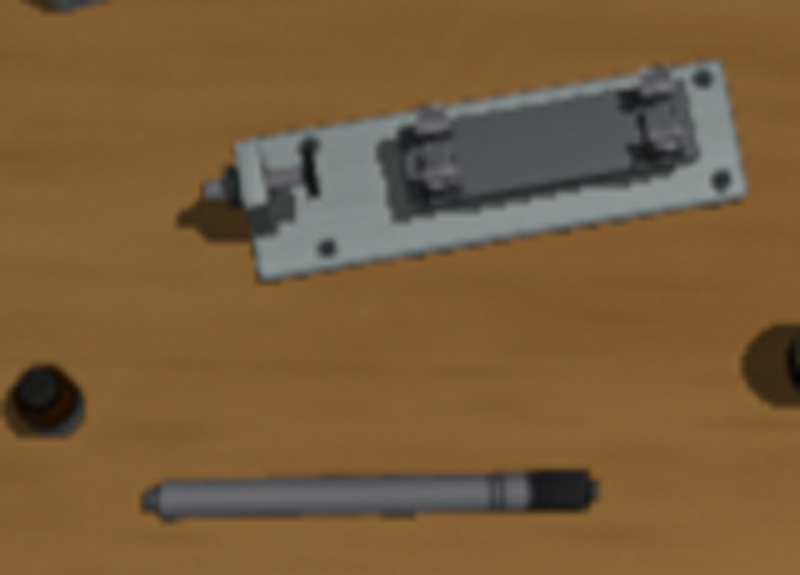

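The probe measures 0.180 m long (0.179 expected). Its origin is at about (0.446, 0.177) with yaw 0.046. Next: fit the cradle's edges, then work out a move to a wrist view over both.

```bash
cat >> h.py <<'E'
from scipy.spatial.transform import Rotation as R
def delta(pos,yaw):
    s=sense();M=R.from_euler("xyz",s["tcp_rot"]);D=R.from_euler("xyz",[np.pi,0,yaw])
    print("t",s["time"],"at",np.round(s["position"],4),np.round(s["tcp_rot"],4),"f",np.round(s["force"],2),"w",round(s["width"],4),s["grasp_force"])
    print("shift units",np.round(M.inv().apply(np.array(pos)-s["position"])/.05,3),"turn units",np.round((M.inv()*D).as_rotvec(degrees=True)/6,3))
E
python3 - <<'E'
from h import *
d=snapshot("top");im=d["color"];hsv=cv2.cvtColor(im,cv2.COLOR_BGR2HSV)
pl=((hsv[...,1]<70)&(hsv[...,2]>105));roi=np.zeros(pl.shape,bool);roi[150:206,230:340]=1;pl&=roi
m=max(comps(pl),key=lambda k:k[1][4])[3]
cols=np.arange(245,326);low=np.array([[c,np.nonzero(m[:,c])[0].max()+.5] for c in cols],np.float32)
rows=np.arange(162,182);rt=np.array([[np.nonzero(m[r])[0].max()+.5,r] for r in rows],np.float32)
top=np.array([[c,np.nonzero(m[:,c])[0].min()-.5] for c in list(range(250,265))+list(range(280,312))],np.float32)
def w(pts):
    W=np.array([ray(d,p,.008)[:2] for p in pts],np.float32);return cv2.fitLine(W,cv2.DIST_HUBER,0,.01,.01).ravel()
for n,p in(("low",low),("rt",rt),("top",top)):print(n,w(p), np.degrees(np.arctan2(*w(p)[1::-1])))
l,r,t=w(low),w(rt),w(top)
I=lambda a,b:a[2:]+a[:2]*np.linalg.solve(np.c_[a[:2],-b[:2]],b[2:]-a[2:])[0]
A,B=I(l,r),I(t,r);print("corners",A,B,np.linalg.norm(A-B))
delta([.50,.15,.25],-1.5)
E
```

```text
low [ 0.1955123  -0.98070127  0.5534413   0.12165926] -78.72534
rt [0.9826862  0.18527767 0.6015756  0.02604019] 10.6773205
top [0.3056386  0.9521476  0.58375525 0.13013312] 72.20341
corners [0.573557  0.0207575] [0.547041   0.01575813] 0.026983202
t 0.25 at [0.259  0.6231 0.2309] [ 3.1408e+00 -1.0000e-04 -3.9390e-01] f [ 0.2  -0.08  0.27] w 0.0856 0.0
shift units [ 8.083  6.888 -0.376] turn units [ 6.0000e-03 -5.0000e-03  1.0563e+01]
```

Request:
jog_arm:
  rows:
    - [85,[0.3,0.25,-0.4],[0,0,0]]
    - [85,[0.6,0.5,0],[0,0,0]]
    - [85,[0.75,0.65,0],[0,0,0]]
    - [85,[0.75,0.65,0],[0,0,0]]
    - [85,[0.75,0.65,0],[0,0,0]]
    - [85,[0.75,0.65,0],[0,0,0]]
    - [85,[0.75,0.65,0],[0,0,0]]
    - [85,[0.75,0.65,0],[0,0,0]]
    - [85,[0.75,0.65,0],[0,0,0]]
    - [85,[0.75,0.65,0],[0,0,0]]
    - [85,[0.75,0.6,0],[0,0,0]]
    - [85,[0.45,0.35,0],[0,0,0]]

```text
time: 1.45
position: [0.5014, 0.1465, 0.2516]
tcp_rot: [-3.141, -0.0, -0.395]
force: [0.6, 1.8, 0.3]
width: 0.0849
grasp_force: 0.0
```

Request:
jog_arm:
  rows:
    - [85,[0,0,0],[0,0,0.5]]
    - [85,[0,0,0],[0,0,1]]
    - [85,[0,0,0],[0,0,1]]
    - [85,[0,0,0],[0,0,1]]
    - [85,[0,0,0],[0,0,1]]
    - [85,[0,0,0],[0,0,1]]
    - [85,[0,0,0],[0,0,1]]
    - [85,[0,0,0],[0,0,1]]
    - [85,[0,0,0],[0,0,1]]
    - [85,[0,0,0],[0,0,1]]
    - [85,[0,0,0],[0,0,1]]
    - [85,[0,0,0],[0,0,0]]

```text
time: 2.65
position: [0.5005, 0.1493, 0.2513]
tcp_rot: [3.142, 0.0, -1.495]
force: [0.3, -0.1, 0.5]
width: 0.0848
grasp_force: 0.0
```

```bash
python3 - <<'E'
from h import *
delta([.446,.177,.12],-1.525)
d=snapshot("wrist");cv2.imwrite("pics/w1.png",d["color"]);print(d["fx"],np.round(d["cam_to_world"],4).tolist())
for p in ([.446,.177,.008],[.5874,.1052,.055],[.5736,.0208,.008]):print(p,px(d,p))
E
```

```text
t 2.65 at [0.5005 0.1493 0.2513] [ 3.1415  0.     -1.4949] f [ 0.27 -0.07  0.54] w 0.0848 0.0
shift units [-0.635  1.045  2.626] turn units [0.    0.    0.288]
344.7596587352015 [[-0.9972, -0.0711, -0.022, 0.5053], [-0.0744, 0.954, 0.2905, 0.0755], [0.0004, 0.2914, -0.9566, 0.3942], [0.0, 0.0, 0.0, 1.0]]
[0.446, 0.177, 0.008] [326.58822971 196.13776128]
[0.5874, 0.1052, 0.055] [194.64226641 126.59414885]
[0.5736, 0.0208, 0.008] [219.42034922  39.97264138]
```

View pics/w1.png

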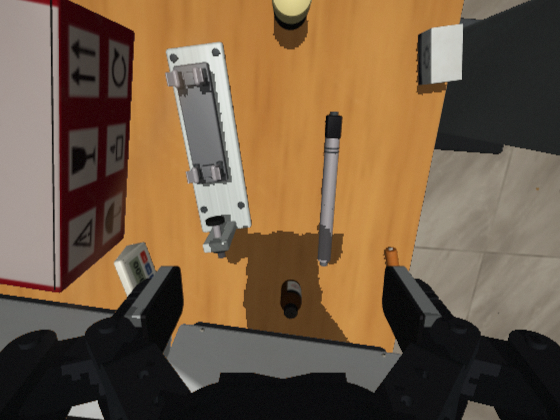

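The wrist view shows the probe's head at (333,125), its tip at (323,263) and the shaft line between them. The clips are at about (190,77) and (208,174), the pad at about (215,222), and the plate corner at (221,43). I'll measure both from this view.

```bash
python3 - <<'E'
from h import *
d=snapshot("wrist");im=d["color"];hsv=cv2.cvtColor(im,cv2.COLOR_BGR2HSV)
# probe
nw=(hsv[...,1]<95);roi=np.zeros(nw.shape,bool);roi[105:232,305:350]=1
k=max(comps(nw&roi),key=lambda k:k[1][4]);c,v,a,b=axis(k[3]);print("probe box",k[1])
e=[ray(d,c+t*v,.008)[:2] for t in(a,b)];print("axis ends",e,"yaw",np.arctan2(-(e[1]-e[0])[0]*np.sign((e[1]-e[0])[1]),abs((e[1]-e[0])[1])))
rows=range(160,225,8);print("shaft edges",[(r,*(np.nonzero(k[3][r])[0][[0,-1]])) for r in rows])
tip=(hsv[...,1]<110);print("tip rows",[r for r in range(225,275) if (hsv[r,318:332,1].min()<110)][-1:], [np.round(hsv[r,324]).tolist() for r in range(254,272,2)])
print("head top",[hsv[r,333].tolist() for r in range(104,118)])
# plate edges
def edges(z,rows,lo,hi,f):
    L=[];Rr=[]
    for r in rows:
        x=np.nonzero(f[r,lo:hi])[0]+lo
        L.append(ray(d,(x[0]-.5,r),z)[:2]);Rr.append(ray(d,(x[-1]+.5,r),z)[:2])
    return [cv2.fitLine(np.array(q,np.float32),cv2.DIST_HUBER,0,.01,.01).ravel() for q in(L,Rr)]
pl=(hsv[...,1]<60)
for q in edges(.008,range(95,160),160,260,pl):
    s=(0.1-q[3])/q[1];print("plate edge at y=.1: x",q[2]+s*q[0],"yaw",np.arctan(-q[0]/q[1]))
print(hsv[125,165:250:2,2].tolist())
g=(hsv[...,2]<110)&pl
for q in edges(.038,range(100,160),175,245,g):
    s=(0.1-q[3])/q[1];print("bar edge at y=.1: x",q[2]+s*q[0],"yaw",np.arctan(-q[0]/q[1]))
x0,y0=155,30;cv2.imwrite("pics/w1c.png",cv2.resize(im[y0:y0+230,x0:x0+200],None,fx=2.6,fy=2.6,interpolation=cv2.INTER_CUBIC))
E
```

```text
probe box [ 319  112   23  120 1633]
axis ends [array([0.44864993, 0.08223046]), array([0.44262337, 0.22053662])] yaw 0.04354650510069634
shaft edges [(160, np.int64(324), np.int64(337)), (168, np.int64(324), np.int64(336)), (176, np.int64(323), np.int64(336)), (184, np.int64(322), np.int64(335)), (192, np.int64(322), np.int64(334)), (200, np.int64(321), np.int64(334)), (208, np.int64(321), np.int64(333)), (216, np.int64(320), np.int64(332)), (224, np.int64(320), np.int64(332))]
tip rows [266] [[0, 14, 74], [165, 7, 74], [173, 14, 74], [168, 10, 124], [165, 4, 140], [105, 5, 98], [14, 98, 138], [16, 166, 194], [16, 165, 193]]
head top [[16, 169, 189], [16, 166, 192], [16, 166, 192], [16, 167, 192], [16, 165, 195], [16, 167, 194], [16, 166, 192], [15, 144, 154], [18, 43, 77], [90, 16, 65], [96, 19, 68], [100, 32, 48], [150, 20, 25], [75, 14, 37]]
plate edge at y=.1: x 0.6158446 yaw 0.20031855
plate edge at y=.1: x 0.55556613 yaw 0.1986819
[184, 187, 187, 188, 190, 191, 193, 195, 172, 210, 110, 116, 115, 115, 116, 117, 118, 119, 118, 119, 121, 121, 122, 124, 124, 126, 95, 53, 100, 216, 220, 224, 219, 225, 200, 121, 193, 193, 190, 190, 191, 190, 188]
bar edge at y=.1: x 0.583536 yaw -0.49045485
bar edge at y=.1: x 0.56535053 yaw 0.19240077
```

View pics/w1c.png

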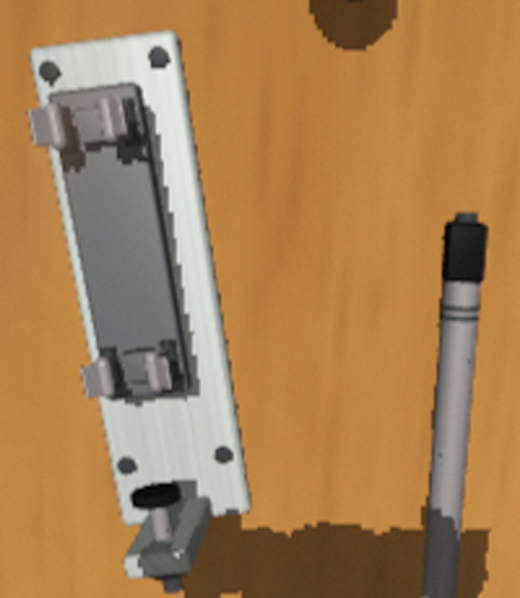

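```bash
python3 - <<'E'
from h import *
d=snapshot("wrist")
print("bar",[ray(d,p,.038)[:2] for p in((184.5,125),(217,125))])
c=[ray(d,p,.008)[:2] for p in((167.3,48.1),(223.1,42.3))];print("corners",c,np.linalg.norm(c[0]-c[1]))
m=(c[0]+c[1])/2;print("origin",m+.08*np.array([-np.sin(.197),np.cos(.197)]))
print("tip",ray(d,(323,265.5),.008)[:2],"head",ray(d,(334,112),.008)[:2])
# clip finger tops (outer lips) midpoint at z~.068
cr=lambda x,y:(155+x/2.6,30+y/2.6)
for a,b in(((31,127),(120,118)),((84,380),(170,370))):
  p=[ray(d,cr(*q),.068)[:2] for q in(a,b)];print("clip",p,np.mean(p,0))
delta([.4452,.177,.10],-1.526)
E
```

```text
bar [array([0.60194672, 0.10635361]), array([0.56929759, 0.10376759])]
corners [array([0.62741251, 0.03300027]), array([0.57041746, 0.02302204])] 0.057861909300678825
origin [0.58325673 0.10646381]
tip [0.44000091 0.26542006] head [0.44888577 0.08242945]
clip [array([0.60927546, 0.06482393]), array([0.57896973, 0.05952886])] [0.59412259 0.06217639]
clip [array([0.59130205, 0.15179011]), array([0.55963298, 0.14550935])] [0.57546752 0.14864973]
t 2.8 at [0.5006 0.1493 0.2513] [-3.1416e+00  1.0000e-04 -1.4905e+00] f [-0.94 -0.86  0.09] w 0.0846 0.0
shift units [-0.641  1.06   3.026] turn units [-0.     0.     0.339]
```

Several cues agree on the seat: about (0.585, 0.1055) with yaw 0.198. The clip lips measure 31 mm wide and 88 mm apart, as expected. Now grasp the probe at (0.445, 0.1775).

Request:
jog_arm:
  rows:
    - [85,[-0.15,0.26,0.5],[0,0,0]]
    - [85,[-0.2,0.3,0.8],[0,0,0]]
    - [85,[-0.2,0.3,0.8],[0,0,0]]
    - [85,[-0.1,0.2,0.7],[0,0,0]]
    - [85,[0,0,0.2],[0,0,0.32]]
    - [85,[0,0,0],[0,0,0]]
    - [85,[0,0,0],[0,0,0]]

```text
time: 3.5
position: [0.4458, 0.1779, 0.1018]
tcp_rot: [-3.141, 0.0, -1.525]
force: [-0.0, -0.2, 1.4]
width: 0.0852
grasp_force: 0.0
```

```bash
python3 - <<'E'
from h import *
delta([.4452,.1775,.0],-1.526)
d=snapshot("wrist");im=d["color"];hsv=cv2.cvtColor(im,cv2.COLOR_BGR2HSV)
cv2.imwrite("pics/w2.png",im)
for p in ([.4452,.1775,.008],[.4413,.2625,.008],[.4493,.083,.008]):print(px(d,p))
E
```

```text
t 3.5 at [0.4458 0.1779 0.1018] [-3.141   0.     -1.5246] f [-0.01 -0.17  1.36] w 0.0852 0.0
shift units [0.008 0.014 2.037] turn units [-0.005  0.     0.014]
[282.02424586 207.94339937]
[282.15336729 310.68515712]
[282.21532754  66.59281353]
```

View pics/w2.png

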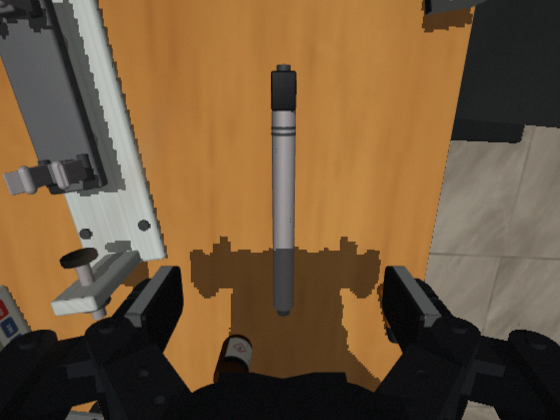

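The probe sits at column 283–284 (282 predicted), head end at row 65 and tip at row 316, so it is aligned to about 1 mm. Descend and grip.

Request:
jog_arm:
  rows:
    - [85,[-0.01,0,0.3],[0,0,0]]
    - [85,[0,0.0,0.5],[0,0,0]]
    - [85,[0,0.01,0.5],[0,0,0]]
    - [85,[0,0.01,0.4],[0,0,0]]
    - [85,[0,0,0.2],[0,0,0]]
    - [85,[0,0,0.1],[0,0,0]]
    - [85,[0,0,0],[0,0,0]]
    - [40,[0,0,0],[0,0,0]]
    - [20,[0,0,0],[0,0,0]]
  newtons: 40

```text
time: 4.45
position: [0.4448, 0.1786, 0.0022]
tcp_rot: [-3.14, 0.001, -1.527]
force: [-0.9, -0.5, 0.1]
width: 0.0587
grasp_force: 0.0
```

Request:
jog_arm:
  rows:
    - [10,[0,0,0],[0,0,0]]
    - [5,[0,0,0],[0,0,0]]
    - [5,[0,0,0],[0,0,0]]
    - [5,[0,0,0],[0,0,0]]
    - [5,[0,0,0],[0,0,0]]
    - [5,[0,0,0],[0,0,0]]
    - [5,[0,0,0],[0,0,0]]
    - [5,[0,0,0],[0,0,0]]
    - [5,[0,0,0],[0,0,0]]
    - [5,[0,0,0],[0,0,0]]
  newtons: 40

```text
time: 5.45
position: [0.4445, 0.1782, 0.0017]
tcp_rot: [-3.141, 0.0, -1.527]
force: [-0.8, -0.0, 5.3]
width: 0.0141
grasp_force: 39.0
```

Request:
jog_arm:
  rows:
    - [5,[0,0,-0.1],[0,0,0]]
    - [5,[0,0,-0.3],[0,0,0]]
    - [5,[0,0,-0.5],[0,0,0]]
    - [5,[0,0,-0.6],[0,0,0]]
    - [5,[0,0,-0.6],[0,0,0]]
    - [5,[0,0,-0.4],[0,0,0]]
    - [5,[0,0,-0.1],[0,0,0]]
    - [5,[0,0,0],[0,0,0]]
    - [5,[0,0,0],[0,0,0]]
  newtons: 60

```text
time: 6.35
position: [0.4436, 0.1777, 0.1304]
tcp_rot: [3.14, -0.001, -1.527]
force: [0.1, -0.3, -1.1]
width: 0.0136
grasp_force: 58.6
```

```bash
python3 - <<'E'
from h import *
delta([.585+.014*np.sin(.198),.1055-.014*np.cos(.198),.13],.198-np.pi/2)
s=snapshot("side");t=snapshot("top");p=sense()["position"];u,v=px(s,p).astype(int)
a=s["color"][v-70:v+70,u-90:u+90];w=snapshot("wrist")["color"]
ab=cv2.resize(a,None,fx=2.2,fy=2.2,interpolation=cv2.INTER_CUBIC)
w=cv2.resize(w,(396,297));out=np.zeros((308,796,3),np.uint8);out[:ab.shape[0],:ab.shape[1]]=ab;out[:297,400:796]=w
cv2.imwrite("pics/g.png",out);print(u-90,v-70)
E
```

```text
t 6.35 at [0.4436 0.1777 0.1304] [ 3.1403e+00 -6.0000e-04 -1.5271e+00] f [ 0.1  -0.32 -1.06] w 0.0136 58.59756588935852
shift units [ 1.842 -2.805  0.006] turn units [ 0.012 -0.005 -1.474]
199 138
```

View pics/g.png

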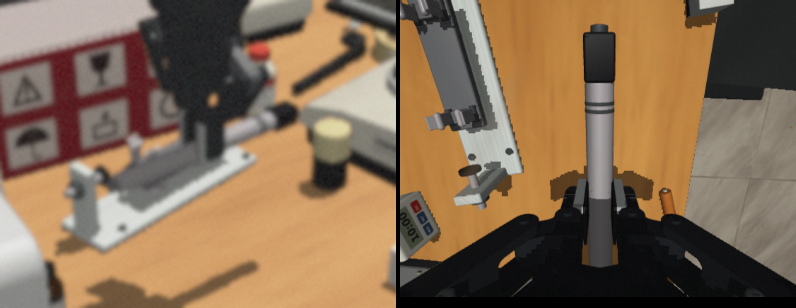

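The side crop shows the probe held across the shaft and roughly level. The wrist view shows it straight and centred (column about 600 in the composite). I'll check its tilt and position in the hand by comparing with predicted pixels.

```bash
python3 - <<'E'
from h import *
d=snapshot("wrist");hsv=cv2.cvtColor(d["color"],cv2.COLOR_BGR2HSV);p=sense()["position"]
f=R.from_euler("z",.0437)
for y in(-.094,-.07,.078,.085):print(y,[px(d,p+f.apply([0,y+o,.0063+.008*(y<.08)])).round(1).tolist() for o in(0,.002)])
c=282
print([ (r,hsv[r,c,2]) for r in range(28,125,2)]);print([(r,hsv[r,c].tolist()) for r in range(350,392,3)])
print([(r,(np.nonzero((hsv[r,240:330,1]<90))[0][[0,-1]]+240).tolist()) for r in(60,90,140,200,240)])
E
```

```text
-0.094 [[279.2, 39.6], [279.2, 46.0]]
-0.07 [[279.5, 112.7], [279.5, 118.5]]
0.078 [[280.6, 429.0], [280.6, 432.1]]
0.085 [[280.7, 425.3], [280.7, 428.3]]
[(28, np.uint8(184)), (30, np.uint8(184)), (32, np.uint8(184)), (34, np.uint8(91)), (36, np.uint8(86)), (38, np.uint8(86)), (40, np.uint8(83)), (42, np.uint8(79)), (44, np.uint8(68)), (46, np.uint8(25)), (48, np.uint8(48)), (50, np.uint8(56)), (52, np.uint8(54)), (54, np.uint8(56)), (56, np.uint8(54)), (58, np.uint8(54)), (60, np.uint8(52)), (62, np.uint8(54)), (64, np.uint8(49)), (66, np.uint8(50)), (68, np.uint8(49)), (70, np.uint8(48)), (72, np.uint8(48)), (74, np.uint8(45)), (76, np.uint8(43)), (78, np.uint8(45)), (80, np.uint8(44)), (82, np.uint8(45)), (84, np.uint8(42)), (86, np.uint8(43)), (88, np.uint8(41)), (90, np.uint8(42)), (92, np.uint8(38)), (94, np.uint8(38)), (96, np.uint8(36)), (98, np.uint8(38)), (100, np.uint8(38)), (102, np.uint8(35)), (104, np.uint8(33)), (106, np.uint8(33)), (108, np.uint8(36)), (110, np.uint8(31)), (112, np.uint8(30)), (114, np.uint8(20)), (116, np.uint8(25)), (118, np.uint8(179)), (120, np.uint8(172)), (122, np.uint8(171)), (124, np.uint8(170))]
[(350, [10, 10, 73]), (353, [0, 11, 72]), (356, [0, 14, 75]), (359, [8, 14, 71]), (362, [10, 11, 71]), (365, [170, 11, 71]), (368, [170, 11, 70]), (371, [0, 7, 71]), (374, [170, 11, 71]), (377, [0, 4, 64]), (380, [60, 17, 15]), (383, [120, 20, 13]), (386, [60, 21, 12]), (389, [75, 30, 17])]
[(60, [259, 303]), (90, [260, 302]), (140, [262, 301]), (200, [263, 301]), (240, [264, 301])]
```

The head edges match a probe origin 1.8 mm ahead of the TCP and a level shaft. Now over the cradle, about 16 mm short for the TCP.

Request:
jog_arm:
  rows:
    - [5,[0.1,-0.2,0],[0,0,0]]
    - [5,[0.3,-0.5,0],[0,0,0]]
    - [5,[0.4,-0.6,0],[0,0,0]]
    - [5,[0.4,-0.6,0],[0,0,0]]
    - [5,[0.4,-0.5,0],[0,0,0]]
    - [5,[0.2,-0.3,0],[0,0,0]]
    - [5,[0.08,-0.11,0],[0,0,0]]
    - [5,[0,0,0],[0,0,-0.47]]
    - [5,[0,0,0],[0,0,-1]]
    - [5,[0,0,0],[0,0,0]]
    - [5,[0,0,0],[0,0,0]]

```text
time: 7.65
position: [0.5885, 0.0904, 0.1311]
tcp_rot: [3.141, -0.0, -1.375]
force: [0.9, -0.5, -0.1]
width: 0.0134
grasp_force: 58.7
```

```bash
python3 - <<'E'
from h import *
delta([.5881,.0898,.079],.198-np.pi/2)
d=snapshot("wrist");t=snapshot("top");cv2.imwrite("pics/w3.png",np.vstack([cv2.resize(d["color"],None,fx=1,fy=1)[:300],cv2.resize(t["color"][140:215,215:355],(560,300),interpolation=cv2.INTER_CUBIC)]))
C=np.array([.585,.1055,0]);f=R.from_euler("z",.198)
for y in(-.045,.045):
  for x in(-.015,.015):print(y,x,"wrist",px(d,C+f.apply([x,y,.068])).round(1),"top",px(t,C+f.apply([x,y,.068])).round(1))
E
```

```text
t 7.65 at [0.5885 0.0904 0.1311] [ 3.1411 -0.     -1.3755] f [ 0.89 -0.48 -0.11] w 0.0134 58.68323564529419
shift units [0.01  0.01  1.041] turn units [ 0.005 -0.    -0.026]
-0.045 -0.015 wrist [306.2 177. ] top [318.1 174. ]
-0.045 0.015 wrist [257.  177.2] top [315.3 159.3]
0.045 -0.015 wrist [304.1 305.9] top [272.6 181.8]
0.045 0.015 wrist [260.3 306.1] top [270. 167.]
```

View pics/w3.png

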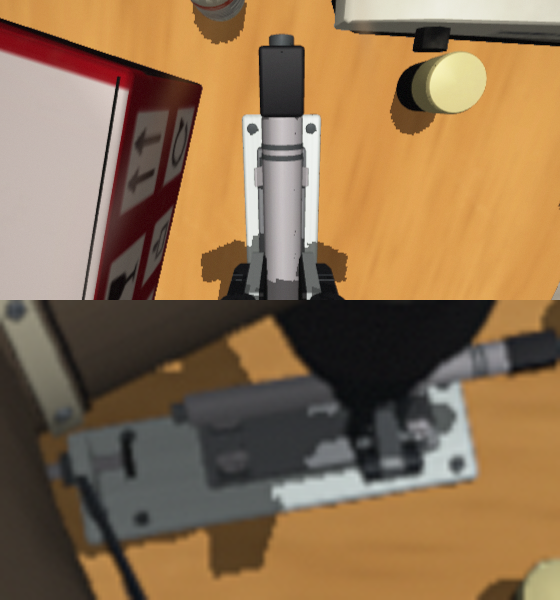

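The probe lies centred over the clips: probe centre at column 281.5, clip edges at 254 and 308, plate centre at 282. It is well short of the stop. Descend to just above the lips.

Request:
jog_arm:
  rows:
    - [5,[0,0,0.2],[0,0,0]]
    - [5,[0,0,0.3],[0,0,0]]
    - [5,[0,0,0.3],[0,0,0]]
    - [5,[0,0,0.3],[0,0,0]]
    - [5,[0,0,0.1],[0,0,0]]
    - [5,[0,0,0.1],[0,0,0]]
    - [5,[0,0,0],[0,0,0]]
    - [5,[0,0,0],[0,0,0]]
    - [5,[0,0,0],[0,0,0]]
  newtons: 100

```text
time: 8.65
position: [0.5892, 0.0905, 0.067]
tcp_rot: [-3.14, 0.0, -1.373]
force: [-0.6, -1.5, -0.6]
width: 0.0122
grasp_force: 97.9
```

Request:
jog_arm:
  rows:
    - [5,[0,0,0.04],[0,0,0]]
    - [5,[0,0,0.04],[0,0,0]]
    - [5,[0,0,0],[0,0,0]]
    - [5,[0,0,0],[0,0,0]]

```text
time: 9.05
position: [0.5887, 0.0903, 0.0623]
tcp_rot: [3.141, -0.0, -1.373]
force: [-0.7, -0.3, -0.8]
width: 0.0122
grasp_force: 97.9
```

Request:
jog_arm:
  rows:
    - [5,[0,0,0.04],[0,0,0]]
    - [5,[0,0,0.04],[0,0,0]]
    - [5,[0,0,0],[0,0,0]]
    - [5,[0,0,0],[0,0,0]]

```text
time: 9.45
position: [0.5893, 0.0905, 0.0586]
tcp_rot: [-3.141, 0.0, -1.373]
force: [1.2, 1.4, 1.5]
width: 0.0121
grasp_force: 99.5
```

Request:
jog_arm:
  rows:
    - [5,[0,0,0.03],[0,0,0]]
    - [5,[0,0,0.03],[0,0,0]]
    - [5,[0,0,0],[0,0,0]]
    - [5,[0,0,0],[0,0,0]]

```text
time: 9.85
position: [0.5892, 0.0905, 0.0556]
tcp_rot: [-3.141, 0.0, -1.373]
force: [1.3, 0.2, 4.9]
width: 0.0121
grasp_force: 99.9
```

Request:
jog_arm:
  rows:
    - [5,[0,0,0.03],[0,0,0]]
    - [5,[0,0,0.03],[0,0,0]]
    - [5,[0,0,0],[0,0,0]]
    - [5,[0,0,0],[0,0,0]]

```text
time: 10.25
position: [0.5892, 0.0905, 0.0526]
tcp_rot: [-3.141, 0.0, -1.373]
force: [1.8, 1.4, 5.4]
width: 0.0117
grasp_force: 100.1
```

Request:
jog_arm:
  rows:
    - [5,[0,0,0.03],[0,0,0]]
    - [5,[0,0,0.03],[0,0,0]]
    - [5,[0,0,0],[0,0,0]]
    - [5,[0,0,0],[0,0,0]]

```text
time: 10.65
position: [0.5891, 0.0905, 0.049]
tcp_rot: [-3.141, 0.0, -1.373]
force: [3.1, 1.9, 1.1]
width: 0.0119
grasp_force: 99.4
```

```bash
python3 - <<'E'
from h import *
delta([.5881,.0898,.04],.198-np.pi/2)
d=snapshot("wrist");s=snapshot("side");delta([.5881,.0898,.04],.198-np.pi/2)
a=cv2.resize(d["color"][0:300,180:390],None,fx=1.9,fy=1.9,interpolation=cv2.INTER_CUBIC)
b=cv2.resize(s["color"][165:255,220:340],None,fx=3.3,fy=3.3,interpolation=cv2.INTER_CUBIC)
o=np.zeros((570,399+396,3),np.uint8);o[:,:399]=a[:570];o[:297,399:]=b;cv2.imwrite("pics/w4.png",o)
p=sense()["position"];f=R.from_euler("z",.198)
for y in(-.094,-.07):print(y,px(d,p+f.apply([0,y+.0018,.0143])))
E
```

```text
t 10.65 at [0.5891 0.0905 0.049 ] [-3.1409e+00  3.0000e-04 -1.3730e+00] f [3.05 1.93 1.12] w 0.0119 99.41385984420776
shift units [0.01  0.023 0.18 ] turn units [-0.007  0.003 -0.002]
t 10.75 at [0.589  0.0905 0.049 ] [-3.1412e+00  2.0000e-04 -1.3730e+00] f [ 4.68  1.34 -1.64] w 0.0123 99.21780467033386
shift units [0.011 0.021 0.181] turn units [-0.004  0.001 -0.002]
-0.094 [279.73732966  44.76154144]
-0.07 [279.98585825 117.33198162]
```

View pics/w4.png

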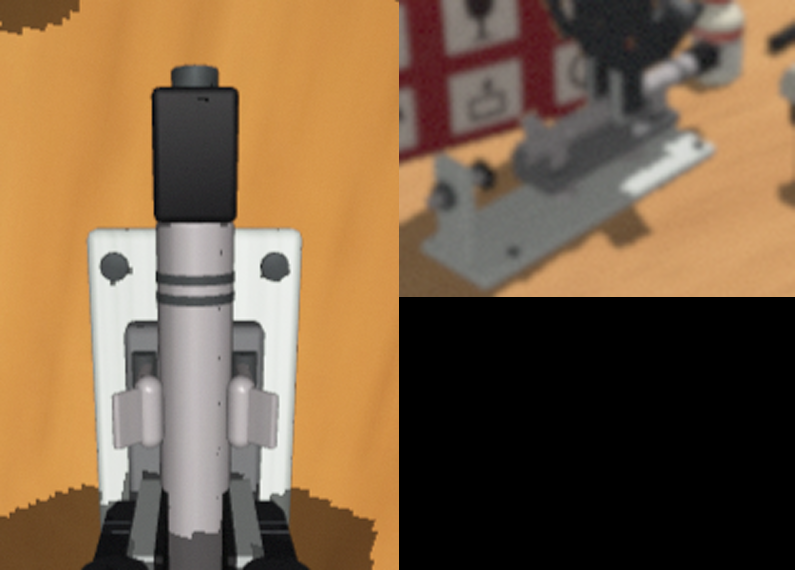

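The rear clip's lips now overlap the shaft edges, and the vertical force has fallen to about 0 at an axis height of 0.055. That fits a snap at rest height. Pressing further in small steps will make sure both clips are seated, since a seated probe should give 1.1 N/mm.

Request:
jog_arm:
  rows:
    - [5,[0,0,0.03],[0,0,0]]
    - [5,[0,0,0.03],[0,0,0]]
    - [5,[0,0,0],[0,0,0]]
    - [5,[0,0,0],[0,0,0]]

```text
time: 11.15
position: [0.5891, 0.0905, 0.0465]
tcp_rot: [-3.141, 0.0, -1.373]
force: [3.9, 1.1, 3.2]
width: 0.0119
grasp_force: 99.8
```

Request:
jog_arm:
  rows:
    - [5,[0,0,0.03],[0,0,0]]
    - [5,[0,0,0.03],[0,0,0]]
    - [5,[0,0,0],[0,0,0]]
    - [5,[0,0,0],[0,0,0]]

```text
time: 11.55
position: [0.5891, 0.0904, 0.0437]
tcp_rot: [-3.141, -0.0, -1.373]
force: [4.2, 1.8, 6.0]
width: 0.0123
grasp_force: 100.2
```

Request:
jog_arm:
  rows:
    - [5,[0,0,0.03],[0,0,0]]
    - [5,[0,0,0.02],[0,0,0]]
    - [5,[0,0,0],[0,0,0]]
    - [5,[0,0,0],[0,0,0]]

```text
time: 11.95
position: [0.5892, 0.0904, 0.0415]
tcp_rot: [-3.141, -0.0, -1.373]
force: [3.0, 0.9, 8.7]
width: 0.0121
grasp_force: 100.4
```

Request:
jog_arm:
  rows:
    - [5,[0,0,-0.05],[0,0,0]]
    - [5,[0,-0.01,-0.06],[0,0,0]]
    - [5,[0,-0.01,-0.05],[0,0,0]]
    - [5,[0,0,0],[0,0,0]]
    - [5,[0,0,0],[0,0,0]]

```text
time: 12.45
position: [0.5892, 0.0903, 0.0484]
tcp_rot: [3.141, -0.0, -1.373]
force: [2.5, -0.2, 1.3]
width: 0.0119
grasp_force: 99.6
```

It follows the 1.1 N/mm slope from zero, so it behaves as seated. I'll let go and lift to check both clips before sliding.

Request:
jog_arm:
  rows:
    - [45,[0,0,0],[0,0,0]]
    - [45,[0,0,0],[0,0,0]]
    - [45,[0,0,0],[0,0,0]]
    - [45,[0,0,0],[0,0,0]]
    - [45,[0,0,0],[0,0,0]]
    - [45,[0,0,-0.2],[0,0,0]]
    - [45,[0,0,-0.5],[0,0,0]]
    - [45,[0,0,-0.8],[0,0,0]]
    - [45,[0,0,-0.8],[0,0,0]]
    - [45,[0,0,-0.5],[0,0,0]]
    - [45,[0,0,-0.2],[0,0,0]]
    - [45,[0,0,0],[0,0,0]]

```text
time: 13.65
position: [0.5904, 0.0908, 0.201]
tcp_rot: [-3.138, 0.001, -1.373]
force: [-0.2, -0.1, -0.7]
width: 0.0448
grasp_force: 0.0
```

```bash
python3 - <<'E'
from h import *
delta([.5892,.0903,.0485],.198-np.pi/2)
d=snapshot("wrist");t=snapshot("top");s=snapshot("side");delta([.5881,.0898,.04],.198-np.pi/2)
a=cv2.resize(d["color"][30:400,190:370],None,fx=1.6,fy=1.6,interpolation=cv2.INTER_CUBIC)
b=cv2.resize(s["color"][165:255,225:335],None,fx=4.5,fy=4,interpolation=cv2.INTER_CUBIC)
o=np.zeros((592,288+500,3),np.uint8);o[:,:288]=a[:592];o[:360,290:290+b.shape[1]]=b;cv2.imwrite("pics/w5.png",o)
C=np.array([.585,.1055,.055]);f=R.from_euler("z",.198)
for y in(-.084-.0,-.108,.071):print(y,"seated",px(d,C+f.apply([0,y,.008*(y<0)])),"side",px(s,C+f.apply([0,y,0])))
E
```

```text
t 13.65 at [0.5904 0.0908 0.201 ] [-3.1381e+00  9.0000e-04 -1.3728e+00] f [-0.24 -0.06 -0.68] w 0.0448 0.0
shift units [0.008 0.035 3.049] turn units [-0.033  0.008 -0.   ]
t 13.8 at [0.5889 0.0903 0.1974] [ 3.1393e+00 -2.0000e-04 -1.3732e+00] f [0.1  0.37 0.51] w 0.045 0.0
shift units [0.006 0.009 3.148] turn units [ 0.022 -0.002 -0.004]
-0.084 seated [284.76710239 107.91101539] side [306.81407971 184.6050802 ]
-0.108 seated [284.78711192  75.21796586] side [314.17405703 180.64123876]
0.071 seated [284.62950985 279.69847576] side [254.0261224  213.03493582]
```

View pics/w5.png

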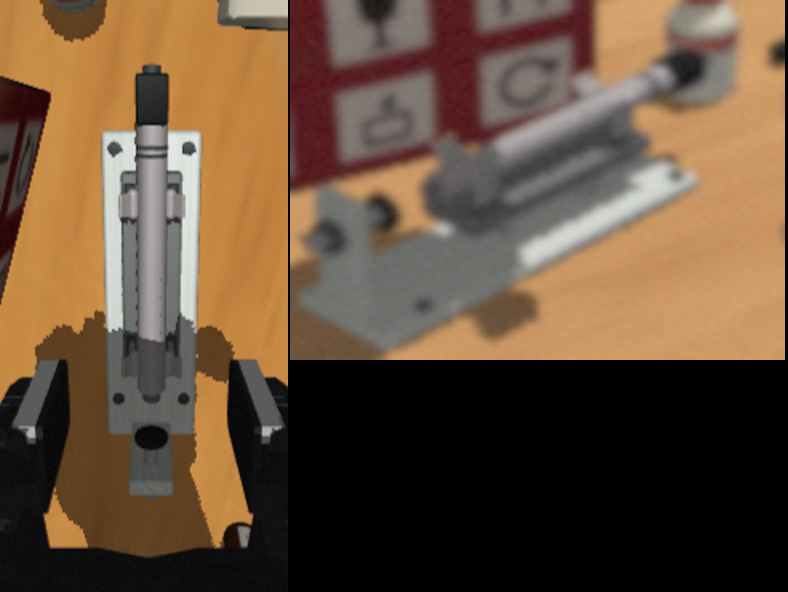

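The pictures show the shaft straight in both clips. The tip is at row 280.6 (279.7 predicted for a seated probe) and the head edge at row 107 (107.9 predicted), with the tip clear of the pad. Regrasp and slide.

Request:
jog_arm:
  rows:
    - [45,[0,0,0.2],[0,0,0]]
    - [45,[0,0,0.5],[0,0,0]]
    - [45,[0,0,0.8],[0,0,0]]
    - [45,[0,0,0.8],[0,0,0]]
    - [45,[0,0,0.4],[0,0,0]]
    - [45,[0,0,0.2],[0,0,0]]
    - [45,[0,0,0.1],[0,0,0]]
    - [45,[0,0,0],[0,0,0]]
    - [30,[0,0,0],[0,0,0]]
    - [15,[0,0,0],[0,0,0]]
    - [5,[0,0,0],[0,0,0]]
    - [5,[0,0,0],[0,0,0]]
  newtons: 40

```text
time: 15.0
position: [0.5896, 0.0905, 0.0494]
tcp_rot: [-3.141, 0.0, -1.373]
force: [-3.2, 0.3, 1.5]
width: 0.0142
grasp_force: 39.0
```

Request:
jog_arm:
  rows:
    - [5,[0,0,0],[0,0,0]]
    - [5,[0,0,0],[0,0,0]]
    - [5,[0,0,0],[0,0,0]]
    - [5,[0,0,0],[0,0,0]]
    - [5,[0,0,0],[0,0,0]]
    - [5,[0,0,0],[0,0,0]]

```text
time: 15.6
position: [0.5896, 0.0905, 0.0488]
tcp_rot: [3.141, 0.0, -1.373]
force: [-2.8, 0.6, 1.7]
width: 0.0142
grasp_force: 39.0
```

Request:
jog_arm:
  rows:
    - [5,[-0.02,0,0],[0,0,0]]
    - [5,[-0.02,0,0],[0,0,0]]
    - [5,[-0.02,0,0],[0,0,0]]
    - [5,[0,0,0],[0,0,0]]

```text
time: 16.0
position: [0.5891, 0.0932, 0.0488]
tcp_rot: [3.141, -0.0, -1.373]
force: [-1.4, -4.7, 1.0]
width: 0.0143
grasp_force: 39.1
```

Request:
jog_arm:
  rows:
    - [5,[-0.02,0,0],[0,0,0]]
    - [5,[-0.02,0,0],[0,0,0]]
    - [5,[0,0,0],[0,0,0]]

```text
time: 16.3
position: [0.5886, 0.0955, 0.0487]
tcp_rot: [3.141, 0.0, -1.373]
force: [-1.9, -3.7, 1.1]
width: 0.0141
grasp_force: 39.1
```

Clip friction is about 4 N. Continue in small steps and watch for a rise.

Request:
jog_arm:
  rows:
    - [5,[-0.01,0,0],[0,0,0]]
    - [5,[-0.01,0,0],[0,0,0]]
    - [5,[0,0,0],[0,0,0]]

```text
time: 16.6
position: [0.5885, 0.0965, 0.0488]
tcp_rot: [3.141, 0.0, -1.373]
force: [-1.6, -3.8, 1.9]
width: 0.0146
grasp_force: 39.1
```

Request:
jog_arm:
  rows:
    - [5,[-0.01,0,0],[0,0,0]]
    - [5,[0,0,0],[0,0,0]]
    - [5,[0,0,0],[0,0,0]]

```text
time: 16.9
position: [0.5884, 0.0969, 0.0488]
tcp_rot: [3.141, 0.0, -1.373]
force: [-1.9, -3.1, 1.7]
width: 0.0145
grasp_force: 39.1
```

Request:
jog_arm:
  rows:
    - [5,[-0.01,0,0],[0,0,0]]
    - [5,[0,0,0],[0,0,0]]
    - [5,[0,0,0],[0,0,0]]

```text
time: 17.2
position: [0.5883, 0.0974, 0.0488]
tcp_rot: [3.141, 0.0, -1.373]
force: [-2.3, -4.0, 1.7]
width: 0.0143
grasp_force: 39.1
```

Request:
jog_arm:
  rows:
    - [5,[-0.01,0,0],[0,0,0]]
    - [5,[0,0,0],[0,0,0]]
    - [5,[0,0,0],[0,0,0]]

```text
time: 17.5
position: [0.5882, 0.0979, 0.0488]
tcp_rot: [3.141, 0.0, -1.373]
force: [-2.8, -3.8, 2.2]
width: 0.0142
grasp_force: 39.1
```

Request:
jog_arm:
  rows:
    - [5,[-0.01,0,0],[0,0,0]]
    - [5,[0,0,0],[0,0,0]]
    - [5,[0,0,0],[0,0,0]]

```text
time: 17.8
position: [0.5881, 0.0984, 0.0488]
tcp_rot: [3.142, 0.0, -1.373]
force: [-2.5, -3.4, 1.0]
width: 0.0143
grasp_force: 39.1
```

Request:
jog_arm:
  rows:
    - [5,[-0.01,0,0],[0,0,0]]
    - [5,[0,0,0],[0,0,0]]
    - [5,[0,0,0],[0,0,0]]

```text
time: 18.1
position: [0.588, 0.0989, 0.0488]
tcp_rot: [3.141, 0.0, -1.373]
force: [-3.9, -2.9, 2.5]
width: 0.0144
grasp_force: 39.1
```

Request:
jog_arm:
  rows:
    - [5,[-0.01,0,0],[0,0,0]]
    - [5,[0,0,0],[0,0,0]]
    - [5,[0,0,0],[0,0,0]]

```text
time: 18.4
position: [0.5879, 0.0994, 0.0488]
tcp_rot: [3.142, 0.0, -1.373]
force: [-3.4, -3.2, 1.6]
width: 0.0142
grasp_force: 39.1
```

Request:
jog_arm:
  rows:
    - [5,[-0.01,0,0],[0,0,0]]
    - [5,[0,0,0],[0,0,0]]
    - [5,[0,0,0],[0,0,0]]

```text
time: 18.7
position: [0.5878, 0.0999, 0.0488]
tcp_rot: [3.142, 0.0, -1.373]
force: [-3.3, -3.1, 1.4]
width: 0.0141
grasp_force: 39.1
```

Request:
jog_arm:
  rows:
    - [5,[-0.01,0,0],[0,0,0]]
    - [5,[0,0,0],[0,0,0]]
    - [5,[0,0,0],[0,0,0]]

```text
time: 19.0
position: [0.5877, 0.1004, 0.0488]
tcp_rot: [3.141, 0.0, -1.373]
force: [-3.3, -3.8, 1.9]
width: 0.0145
grasp_force: 39.1
```

Request:
jog_arm:
  rows:
    - [5,[-0.01,0,0],[0,0,0]]
    - [5,[0,0,0],[0,0,0]]
    - [5,[0,0,0],[0,0,0]]

```text
time: 19.3
position: [0.5876, 0.1008, 0.0488]
tcp_rot: [3.141, 0.0, -1.373]
force: [-2.9, -3.5, 2.4]
width: 0.0142
grasp_force: 39.1
```

Still no contact after 10.5 mm. Continue.

Request:
jog_arm:
  rows:
    - [5,[-0.01,0,0],[0,0,0]]
    - [5,[0,0,0],[0,0,0]]
    - [5,[0,0,0],[0,0,0]]

```text
time: 19.6
position: [0.5875, 0.1013, 0.0488]
tcp_rot: [3.142, 0.0, -1.373]
force: [-2.7, -3.1, 2.3]
width: 0.0148
grasp_force: 39.1
```

Request:
jog_arm:
  rows:
    - [5,[-0.01,0,0],[0,0,0]]
    - [5,[0,0,0],[0,0,0]]
    - [5,[0,0,0],[0,0,0]]

```text
time: 19.9
position: [0.5874, 0.1018, 0.0488]
tcp_rot: [3.142, 0.0, -1.373]
force: [-3.6, -2.9, 1.1]
width: 0.0141
grasp_force: 39.1
```

Request:
jog_arm:
  rows:
    - [5,[-0.01,0,0],[0,0,0]]
    - [5,[0,0,0],[0,0,0]]
    - [5,[0,0,0],[0,0,0]]

```text
time: 20.2
position: [0.5874, 0.1023, 0.0488]
tcp_rot: [3.142, -0.0, -1.373]
force: [-4.0, -3.6, 1.6]
width: 0.0142
grasp_force: 39.1
```

Request:
jog_arm:
  rows:
    - [5,[-0.01,0,0],[0,0,0]]
    - [5,[0,0,0],[0,0,0]]
    - [5,[0,0,0],[0,0,0]]

```text
time: 20.5
position: [0.5873, 0.1028, 0.0488]
tcp_rot: [3.142, -0.0, -1.373]
force: [-3.7, -3.7, 1.9]
width: 0.0141
grasp_force: 39.1
```

Request:
jog_arm:
  rows:
    - [5,[-0.01,0,0],[0,0,0]]
    - [5,[0,0,0],[0,0,0]]
    - [5,[0,0,0],[0,0,0]]

```text
time: 20.8
position: [0.5871, 0.1033, 0.0488]
tcp_rot: [3.142, 0.0, -1.373]
force: [-4.1, -3.2, 1.7]
width: 0.0141
grasp_force: 39.1
```

Request:
jog_arm:
  rows:
    - [5,[-0.01,0,0],[0,0,0]]
    - [5,[0,0,0],[0,0,0]]
    - [5,[0,0,0],[0,0,0]]

```text
time: 21.1
position: [0.5871, 0.1038, 0.0488]
tcp_rot: [3.142, 0.0, -1.373]
force: [-4.3, -4.3, 1.7]
width: 0.0141
grasp_force: 39.1
```

Request:
jog_arm:
  rows:
    - [5,[-0.01,0,0],[0,0,0]]
    - [5,[0,0,0],[0,0,0]]
    - [5,[0,0,0],[0,0,0]]

```text
time: 21.4
position: [0.587, 0.1043, 0.0488]
tcp_rot: [-3.142, 0.0, -1.373]
force: [-3.6, -3.2, 1.9]
width: 0.0139
grasp_force: 39.1
```

Request:
jog_arm:
  rows:
    - [5,[-0.01,0,0],[0,0,0]]
    - [5,[0,0,0],[0,0,0]]
    - [5,[0,0,0],[0,0,0]]

```text
time: 21.7
position: [0.5869, 0.1048, 0.0488]
tcp_rot: [-3.142, 0.0, -1.373]
force: [-3.7, -3.8, 1.1]
width: 0.0142
grasp_force: 39.1
```

```bash
python3 - <<'E'
from h import *
d=snapshot("wrist");hsv=cv2.cvtColor(d["color"],cv2.COLOR_BGR2HSV);s=sense();p=s["position"];print(s["force"])
f=R.from_euler("z",.198)
for y in(-.094,-.07):print(px(d,p+f.apply([0,y+.0018,.0143])))
v=hsv[:,281,2].astype(int);print([(r,v[r]) for r in list(range(38,50))+list(range(110,126))])
E
```

```text
[-3.2812675  -3.4787963   2.31824034]
[279.67567734  44.73739382]
[279.92505809 117.27391125]
[(38, np.int64(93)), (39, np.int64(89)), (40, np.int64(90)), (41, np.int64(88)), (42, np.int64(87)), (43, np.int64(87)), (44, np.int64(76)), (45, np.int64(47)), (46, np.int64(31)), (47, np.int64(40)), (48, np.int64(57)), (49, np.int64(66)), (110, np.int64(39)), (111, np.int64(37)), (112, np.int64(37)), (113, np.int64(28)), (114, np.int64(21)), (115, np.int64(21)), (116, np.int64(116)), (117, np.int64(185)), (118, np.int64(195)), (119, np.int64(187)), (120, np.int64(185)), (121, np.int64(186)), (122, np.int64(186)), (123, np.int64(187)), (124, np.int64(186)), (125, np.int64(186))]
```

The probe is moving with the gripper without slipping (head edge still at row 116). Continue.

Request:
jog_arm:
  rows:
    - [5,[-0.01,-0.003,0],[0,0,0]]
    - [5,[0,0,0],[0,0,0]]
    - [5,[0,0,0],[0,0,0]]

```text
time: 22.05
position: [0.5868, 0.1052, 0.0488]
tcp_rot: [3.141, 0.0, -1.373]
force: [-3.6, -3.5, 2.0]
width: 0.0143
grasp_force: 39.1
```

Request:
jog_arm:
  rows:
    - [5,[-0.01,0,0],[0,0,0]]
    - [5,[0,0,0],[0,0,0]]
    - [5,[0,0,0],[0,0,0]]

```text
time: 22.35
position: [0.5867, 0.1057, 0.0487]
tcp_rot: [3.141, -0.0, -1.373]
force: [-4.4, -3.3, 1.4]
width: 0.0144
grasp_force: 39.1
```

Request:
jog_arm:
  rows:
    - [5,[-0.01,0,0],[0,0,0]]
    - [5,[0,0,0],[0,0,0]]
    - [5,[0,0,0],[0,0,0]]

```text
time: 22.65
position: [0.5866, 0.1062, 0.0487]
tcp_rot: [3.141, 0.0, -1.373]
force: [-3.8, -3.2, 2.0]
width: 0.0143
grasp_force: 39.1
```

Request:
jog_arm:
  rows:
    - [5,[-0.01,0.01,0],[0,0,0]]
    - [5,[0,0,0],[0,0,0]]
    - [5,[0,0,0],[0,0,0]]

```text
time: 22.95
position: [0.5864, 0.1068, 0.0489]
tcp_rot: [-3.141, 0.0, -1.373]
force: [-2.8, -2.9, 1.2]
width: 0.0144
grasp_force: 39.1
```

Request:
jog_arm:
  rows:
    - [5,[-0.01,0,0],[0,0,0]]
    - [5,[0,0,0],[0,0,0]]
    - [5,[0,0,0],[0,0,0]]

```text
time: 23.25
position: [0.5863, 0.1072, 0.0489]
tcp_rot: [-3.141, 0.0, -1.373]
force: [-1.8, -4.1, 3.0]
width: 0.0139
grasp_force: 39.1
```

Request:
jog_arm:
  rows:
    - [5,[-0.01,0,0],[0,0,0]]
    - [5,[0,0,0],[0,0,0]]
    - [5,[0,0,0],[0,0,0]]

```text
time: 23.55
position: [0.5861, 0.1077, 0.0489]
tcp_rot: [-3.141, 0.0, -1.373]
force: [-1.9, -3.4, 2.4]
width: 0.0142
grasp_force: 39.1
```

Request:
jog_arm:
  rows:
    - [5,[-0.01,0,0],[0,0,0]]
    - [5,[0,0,0],[0,0,0]]
    - [5,[0,0,0],[0,0,0]]

```text
time: 23.85
position: [0.586, 0.1082, 0.0489]
tcp_rot: [-3.141, 0.0, -1.373]
force: [-1.7, -3.1, 1.2]
width: 0.0141
grasp_force: 39.1
```

Request:
jog_arm:
  rows:
    - [5,[-0.01,0,0],[0,0,0]]
    - [5,[0,0,0],[0,0,0]]
    - [5,[0,0,0],[0,0,0]]

```text
time: 24.15
position: [0.5859, 0.1087, 0.0489]
tcp_rot: [-3.141, 0.0, -1.373]
force: [-1.4, -3.2, 1.2]
width: 0.0141
grasp_force: 39.1
```

Request:
jog_arm:
  rows:
    - [5,[-0.01,0,0],[0,0,0]]
    - [5,[0,0,0],[0,0,0]]
    - [5,[0,0,0],[0,0,0]]

```text
time: 24.45
position: [0.5858, 0.1092, 0.0489]
tcp_rot: [-3.141, 0.0, -1.373]
force: [-2.0, -3.8, 1.4]
width: 0.0145
grasp_force: 39.1
```

Request:
jog_arm:
  rows:
    - [5,[-0.01,0,0],[0,0,0]]
    - [5,[0,0,0],[0,0,0]]
    - [5,[0,0,0],[0,0,0]]

```text
time: 24.75
position: [0.5856, 0.1097, 0.0488]
tcp_rot: [-3.141, 0.0, -1.373]
force: [-1.3, -2.6, 2.8]
width: 0.0141
grasp_force: 39.1
```

Request:
jog_arm:
  rows:
    - [5,[-0.01,0,0],[0,0,0]]
    - [5,[0,0,0],[0,0,0]]
    - [5,[0,0,0],[0,0,0]]

```text
time: 25.05
position: [0.5855, 0.1101, 0.0488]
tcp_rot: [-3.141, 0.0, -1.373]
force: [0.1, -3.6, 1.9]
width: 0.0145
grasp_force: 39.1
```

Request:
jog_arm:
  rows:
    - [5,[-0.01,0,0],[0,0,0]]
    - [5,[0,0,0],[0,0,0]]
    - [5,[0,0,0],[0,0,0]]

```text
time: 25.35
position: [0.5854, 0.1106, 0.0488]
tcp_rot: [-3.142, 0.0, -1.373]
force: [-0.9, -3.2, 2.2]
width: 0.0143
grasp_force: 39.1
```

Request:
jog_arm:
  rows:
    - [5,[-0.01,0,0],[0,0,0]]
    - [5,[0,0,0],[0,0,0]]
    - [5,[0,0,0],[0,0,0]]

```text
time: 25.65
position: [0.5853, 0.1111, 0.0488]
tcp_rot: [-3.141, 0.0, -1.373]
force: [0.1, -4.1, 1.4]
width: 0.0143
grasp_force: 39.1
```

Request:
jog_arm:
  rows:
    - [5,[-0.01,0,0],[0,0,0]]
    - [5,[0,0,0],[0,0,0]]
    - [5,[0,0,0],[0,0,0]]

```text
time: 25.95
position: [0.5852, 0.1116, 0.0488]
tcp_rot: [-3.141, 0.0, -1.373]
force: [0.8, -3.3, 1.2]
width: 0.0141
grasp_force: 39.1
```

Request:
jog_arm:
  rows:
    - [5,[-0.01,0,0],[0,0,0]]
    - [5,[0,0,0],[0,0,0]]
    - [5,[0,0,0],[0,0,0]]

```text
time: 26.25
position: [0.5851, 0.1121, 0.0488]
tcp_rot: [-3.142, 0.0, -1.373]
force: [1.0, -3.0, 2.0]
width: 0.0142
grasp_force: 39.1
```

Request:
jog_arm:
  rows:
    - [5,[-0.01,0,0],[0,0,0]]
    - [5,[0,0,0],[0,0,0]]
    - [5,[0,0,0],[0,0,0]]

```text
time: 26.55
position: [0.585, 0.1126, 0.0488]
tcp_rot: [-3.141, 0.0, -1.373]
force: [0.3, -3.1, 1.5]
width: 0.0142
grasp_force: 39.1
```

Request:
jog_arm:
  rows:
    - [5,[-0.01,0,0],[0,0,0]]
    - [5,[0,0,0],[0,0,0]]
    - [5,[0,0,0],[0,0,0]]

```text
time: 26.85
position: [0.5849, 0.113, 0.0488]
tcp_rot: [-3.142, -0.0, -1.373]
force: [1.3, -3.7, 2.1]
width: 0.0142
grasp_force: 39.1
```

Request:
jog_arm:
  rows:
    - [5,[-0.01,0,0],[0,0,0]]
    - [5,[0,0,0],[0,0,0]]
    - [5,[0,0,0],[0,0,0]]

```text
time: 27.15
position: [0.5848, 0.1133, 0.0488]
tcp_rot: [3.142, -0.0, -1.373]
force: [1.7, -4.8, 1.9]
width: 0.0144
grasp_force: 39.1
```

A first rise (4.8 N, and the step came up short), so this is probably contact. Single steps from here.

Request:
jog_arm:
  rows:
    - [5,[-0.01,0,0],[0,0,0]]
    - [5,[0,0,0],[0,0,0]]
    - [5,[0,0,0],[0,0,0]]

```text
time: 27.45
position: [0.5847, 0.1136, 0.0488]
tcp_rot: [3.141, -0.0, -1.373]
force: [1.6, -6.5, 2.5]
width: 0.0143
grasp_force: 39.1
```

Request:
jog_arm:
  rows:
    - [5,[-0.005,0,0],[0,0,0]]
    - [5,[0,0,0],[0,0,0]]
    - [5,[0,0,0],[0,0,0]]

```text
time: 27.75
position: [0.5847, 0.1137, 0.0488]
tcp_rot: [3.141, -0.001, -1.373]
force: [2.9, -6.6, 2.5]
width: 0.014
grasp_force: 39.1
```

Total force is now 6.6 N against 3.4 N of sliding friction, so the pad carries about 3 N. Let go and lift.

Request:
jog_arm:
  rows:
    - [45,[0,0,0],[0,0,0]]
    - [45,[0,0,0],[0,0,0]]
    - [45,[0,0,0],[0,0,0]]
    - [45,[0,0,0],[0,0,0]]
    - [45,[0,0,0],[0,0,0]]
    - [45,[0,0,-0.2],[0,0,0]]
    - [45,[0,0,-0.5],[0,0,0]]
    - [45,[0,0,-0.8],[0,0,0]]
    - [45,[0,0,-0.8],[0,0,0]]
    - [45,[0,0,-0.5],[0,0,0]]
    - [45,[0,0,-0.2],[0,0,0]]
    - [45,[0,0,0],[0,0,0]]

```text
time: 28.95
position: [0.5853, 0.1146, 0.2009]
tcp_rot: [-3.138, 0.001, -1.373]
force: [0.4, 0.1, -0.2]
width: 0.0449
grasp_force: 0.0
```

```bash
python3 - <<'E'
from h import *
d=snapshot("wrist");s=snapshot("side");delta([.5881,.0898,.04],.198-np.pi/2)
a=cv2.resize(d["color"][30:400,190:370],None,fx=1.6,fy=1.6,interpolation=cv2.INTER_CUBIC)
b=cv2.resize(s["color"][165:255,225:335],None,fx=4.5,fy=4,interpolation=cv2.INTER_CUBIC)
o=np.zeros((592,788,3),np.uint8);o[:,:288]=a[:592];o[:360,290:290+b.shape[1]]=b;cv2.imwrite("pics/w6.png",o)
C=np.array([.585,.1055,.055]);f=R.from_euler("z",.198)
for y in(-.094,-.07,.085):print(px(d,C+f.apply([0,y+.0097,.008*(y<0)])))
E
```

```text
t 29.05 at [0.584  0.1141 0.198 ] [ 3.1405e+00  2.0000e-04 -1.3732e+00] f [-1.18 -0.5  -0.81] w 0.0446 0.0
shift units [0.494 0.011 3.16 ] turn units [ 0.011  0.002 -0.004]
[284.3806838   74.33497132]
[284.37093033 107.07568627]
[284.29692768 279.09118098]
```

View pics/w6.png

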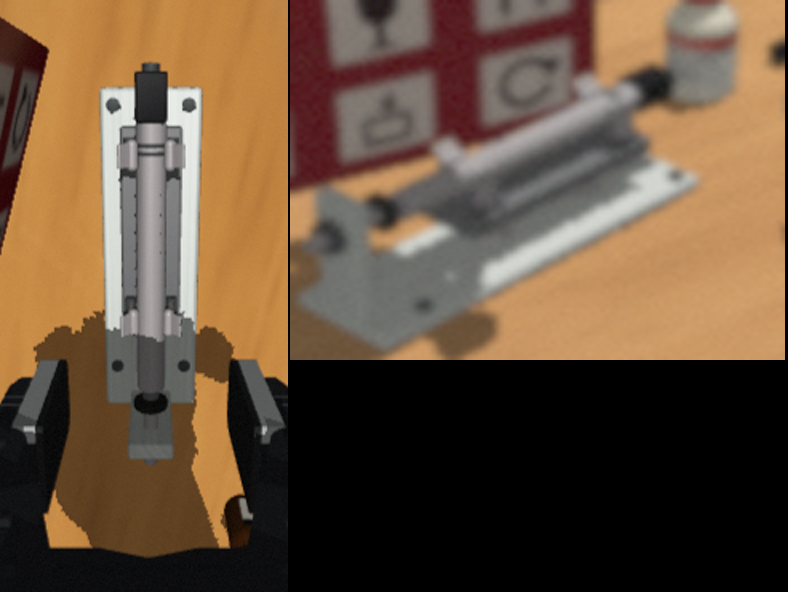

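The picture shows the shaft straight in both clips, with its tip on the pad at about (151,398) in the crop, and the gripper open and clear. Hand in.

```bash
python3 -c "
from workcell import *
print(finish_job())"
```

```text
the job is handed in; nothing more can be done
None
```

The probe is snapped into both clips with its tip bearing on the stop's pad (about 3 N, estimated from wrist force just before release), it has been let go, and the job was handed in at about 29 s; the hand-in returned no verdict.

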